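# Hang up the lemon basket and find the fullest panela tin by feel

### The job

We are making aguapanela: first clear the empty wire basket out of the way by hanging it by its handle bar on the hook of the stand, and let go of it. Then heft the three identical closed tins one after the other, going from the robot's left to its right, lifting each clear of the counter and standing it back upright, and last of all hold up the heaviest one, upright and still, at least 10 cm above the counter, and finish while holding it (if the right-hand tin is the heaviest you may simply keep it). The basket stays hanging, the other two tins stand on the counter, no tin may be tipped over, and everything else is left where it is.

Things in the scene. Friction and masses are not known exactly. Their poses are not given: they have to be found in the camera images.
- tin_left_mid (a point): square closed steel tin standing upright, 62 x 62 mm, 135 mm tall, flat lid; all three look the same. The tin furthest to the robot's left (+y). The point is its centre, 67.5 mm above its foot; z up, x and y square to the side faces. Can be gripped across two opposite side faces from above, in its upper half.
- tin_left: the same tin as point tin_left_mid; origin at the centre of its underside, z up. The three tins weigh 0.14 to 0.55 kg; the heaviest outweighs the next by at least 0.15 kg. The hard block of panela inside has 1 to 2 mm of side play and may have head room.
- tin_middle_mid (a point): square closed steel tin standing upright, 62 x 62 mm, 135 mm tall, flat lid; all three look the same. The tin between the other two, behind (+x of) where the basket starts. The point is its centre, 67.5 mm above its foot; z up, x and y square to the side faces. Can be gripped across two opposite side faces from above, in its upper half.
- tin_middle: the same tin as point tin_middle_mid; origin at the centre of its underside, z up. The three tins weigh 0.14 to 0.55 kg; the heaviest outweighs the next by at least 0.15 kg. The hard block of panela inside has 1 to 2 mm of side play and may have head room.
- tin_right_mid (a point): square closed steel tin standing upright, 62 x 62 mm, 135 mm tall, flat lid; all three look the same. The tin furthest to the robot's right (-y). The point is its centre, 67.5 mm above its foot; z up, x and y square to the side faces. Can be gripped across two opposite side faces from above, in its upper half.
- tin_right: the same tin as point tin_right_mid; origin at the centre of its underside, z up. The three tins weigh 0.14 to 0.55 kg; the heaviest outweighs the next by at least 0.15 kg. The hard block of panela inside has 1 to 2 mm of side play and may have head room.
- basket_bail (a point): centre of the straight wooden grip bar on top of the basket's handle. The bar runs along y: 116 mm long, 12 mm thick in x, 10 mm high (this point at mid height). 8 mm wide upright straps carry it at its ends (y = +-55 mm). To leave its middle free for the hook, grip it between middle and end, about 30 mm off centre, fingers closing along x.
- basket: small empty steel wire basket with a rigid upright handle (it does not fold), 90 mm (x) by 116 mm (y), rim 55 mm high, the handle bar's centre 125 mm above the foot and 65 mm of free height between rim and bar; 0.13 to 0.21 kg. Origin at the centre of the underside.
- hook_seat (a point): where the handle bar should rest: on top of the hook's level arm (8 mm round rod), 239 mm above the counter. x points along the arm to the post (72 mm away), y level, square to the arm, z up. From 40 mm away in -x the arm's free end turns up, to 20 mm above this point at x = -56 mm. The bar, its length along y, can come down between end and post.
- hook_stand: fixed hook stand: wooden foot 130 x 130 x 12 mm, round dark steel post 14 mm thick and 251 mm tall, hook arm towards its -x. Origin under the post on the counter. It starts either at the robot's left or right.
- counter: the dark walnut counter, top at z = 0; fixed.
- squeezer: bystander, leave where it is: fixed white plastic lemon squeezer with lever press, foot 130 x 120 mm, 225 mm tall, lever to -x reaching 100 mm from the origin; origin under its centre. Stands on the other side from the hook stand.
- griddle: bystander, leave where it is: fixed dark square griddle pan, 240 x 240 mm, 35 mm tall, wooden handle 150 mm long to -x; origin under the pan's centre.
- jar: bystander, leave where it is: loose glass jar with steel screw lid, 60 mm diameter, 85 mm tall; origin under its centre.
- whisk: bystander, leave where it is: loose steel whisk lying along x, 260 mm long, 47 mm high; origin on the counter about half-way along.
- spoon_rest: bystander, leave where it is: loose white ceramic spoon rest, dish 84 mm across, 12 mm tall, with a 40 mm tab to -x; origin under the dish's centre.
- mug: bystander, leave where it is: loose terracotta mug, 76 mm diameter, 85 mm tall, handle to +y; origin under its centre.

How it is judged (in metres and radians):
On the way, in this order (a step that is already met when the one before it is completed fails the run):
1. the basket hangs by its handle bar on the hook, released (contact force between basket and hook_stand above 0.5 N and contact force between basket and counter below 0.1 N and contact force between basket and the fingers below 0.05 N and x of basket_bail in the frame of hook_seat between -0.055 and 0.065 m and y of basket_bail in the frame of hook_seat between -0.05 and 0.05 m and z of basket_bail in the frame of hook_seat between -0.045 and 0.03 m and linear speed of basket below 0.1 m/s), for 0.3 s.
2. the left tin is lifted clear of the counter in the fingers (height (world z) of tin_left_mid above 0.0775 m and contact force between tin_left and counter below 0.05 N and contact force between tin_left and the fingers above 1 N), for 0.2 s.
3. the middle tin is lifted clear of the counter in the fingers (height (world z) of tin_middle_mid above 0.0775 m and contact force between tin_middle and counter below 0.05 N and contact force between tin_middle and the fingers above 1 N), for 0.2 s.
4. the right tin is lifted clear of the counter in the fingers (height (world z) of tin_right_mid above 0.0775 m and contact force between tin_right and counter below 0.05 N and contact force between tin_right and the fingers above 1 N), for 0.2 s.
At the end, for the whole second after the job is handed in: The heaviest tin is held in the fingers alone, still, upright within 0.35 rad, foot 80 mm or more above the counter; the other two (each pressing under 3.6 N) stand released and upright on the counter; the basket hangs by its bar from the hook arm, clear of fingers and counter (contact force between basket and hook_stand above 0.5 N and contact force between basket and counter below 0.1 N and contact force between basket and the fingers below 0.05 N and x of basket_bail in the frame of hook_seat between -0.055 and 0.065 m and y of basket_bail in the frame of hook_seat between -0.05 and 0.05 m and z of basket_bail in the frame of hook_seat between -0.045 and 0.03 m and ((height (world z) of tin_left_mid above 0.1475 m and angle between tin_left's own z axis and vertical below 0.35 rad and contact force between tin_left and the fingers above 1 N and linear speed of tin_left below 0.05 m/s and contact force between tin_left and counter below 0.05 N and contact force between tin_left and hook_stand below 0.05 N and contact force between tin_left and squeezer below 0.05 N and contact force between tin_left and griddle below 0.05 N and contact force between tin_left and basket below 0.05 N and contact force between tin_left and jar below 0.05 N and contact force between tin_left and mug below 0.05 N and contact force between tin_left and whisk below 0.05 N and contact force between tin_left and spoon_rest below 0.05 N and contact force between tin_left and tin_middle below 0.05 N and contact force between tin_left and tin_right below 0.05 N and contact force between tin_middle and counter between 0.9 and 3.6 N and angle between each of tin_middle, tin_right's own z axis and vertical below 0.1 rad and contact force between each of tin_middle, tin_right and the fingers below 0.05 N and contact force between tin_right and counter between 0.9 and 3.6 N) or (height (world z) of tin_middle_mid above 0.1475 m and angle between tin_middle's own z axis and vertical below 0.35 rad and contact force between tin_middle and the fingers above 1 N and linear speed of tin_middle below 0.05 m/s and contact force between tin_middle and counter below 0.05 N and contact force between tin_middle and hook_stand below 0.05 N and contact force between tin_middle and squeezer below 0.05 N and contact force between tin_middle and griddle below 0.05 N and contact force between tin_middle and basket below 0.05 N and contact force between tin_middle and jar below 0.05 N and contact force between tin_middle and mug below 0.05 N and contact force between tin_middle and whisk below 0.05 N and contact force between tin_middle and spoon_rest below 0.05 N and contact force between tin_middle and tin_left below 0.05 N and contact force between tin_middle and tin_right below 0.05 N and contact force between tin_left and counter between 0.9 and 3.6 N and angle between each of tin_left, tin_right's own z axis and vertical below 0.1 rad and contact force between each of tin_left, tin_right and the fingers below 0.05 N and contact force between tin_right and counter between 0.9 and 3.6 N) or (height (world z) of tin_right_mid above 0.1475 m and angle between tin_right's own z axis and vertical below 0.35 rad and contact force between tin_right and the fingers above 1 N and linear speed of tin_right below 0.05 m/s and contact force between tin_right and counter below 0.05 N and contact force between tin_right and hook_stand below 0.05 N and contact force between tin_right and squeezer below 0.05 N and contact force between tin_right and griddle below 0.05 N and contact force between tin_right and basket below 0.05 N and contact force between tin_right and jar below 0.05 N and contact force between tin_right and mug below 0.05 N and contact force between tin_right and whisk below 0.05 N and contact force between tin_right and spoon_rest below 0.05 N and contact force between tin_right and tin_left below 0.05 N and contact force between tin_right and tin_middle below 0.05 N and contact force between tin_left and counter between 0.9 and 3.6 N and angle between each of tin_left, tin_middle's own z axis and vertical below 0.1 rad and contact force between each of tin_left, tin_middle and the fingers below 0.05 N and contact force between tin_middle and counter between 0.9 and 3.6 N))); the arm keeps its last pose, push and grip.
It fails at once if a tin is tipped over (angle between any of tin_left, tin_middle, tin_right's own z axis and vertical above 0.8 rad).
It fails at once if a bystander is pushed more than 40 mm from its place (distance of any of jar, whisk, spoon_rest, mug from where it was at the start of the episode above 0.04 m).
It fails at once if the jar or the mug is tipped (angle between any of jar, mug's own z axis and vertical above 0.6 rad).
It also fails if it takes over 72 s, if anything falls off the work surface, if the arm or the gripper's body presses on something with over 40 N, if the wrist force passes 120 N, or if a joint passes its speed limit or range.

### The arm

A 6-joint arm with a two-finger parallel gripper is mounted at the origin on the work surface. World frame = base frame: x ahead of the robot, y to its left, z up, the work surface at z = 0. Lengths are in m, angles in degrees, forces in N, time in s.
With the tool pointing down it reaches from about 0.25 to 0.725 m from the base axis. Payload 9.7 kg.
Tool frame: the origin (TCP) lies at the very end of the fingers, on their centre line; the grasp point (between the pads) lies 19 mm behind it; y points along the fingers, x is the direction in which the jaws open and shut, and the axes are right-handed (so a half turn about y gives the same grasp; the last joint's range is limited). The gripper opens to 85 mm and grips with 20 to 120 N. Pads are 22 mm wide; open, the fingers measure 114 mm over their backs; the gripper's body (76 mm by 85 mm) begins 54 mm behind the grasp point. The pads swing forward as they close: fully open they stand 13 mm farther back than shut.
Start: joints at [64.687, 4.979, 10.078, 95.1, 0, 90], TCP at [0.235, 0.497, 0.231] pointing down, gripper open.
Joint ranges: [-179.16, 179.16], [-48.56, 103.87], [-65.8, 70.77], [-126.05, 130.52], [-82.76, 87.17], [-180, 180]. Speed limits (degrees/s): [127.2, 127.2, 147.25, 180, 180, 180].

### API

Orientations are given as [roll, pitch, yaw] about the fixed x, y, z axes, in that order (R = Rz(yaw) Ry(pitch) Rx(roll)).
In Python, from workcell import bot gives the robot as it stands.
- The arm moves only by the shell command python3 -m jog 'ROWS' [FORCE]. ROWS is JSON, a list of rows, each an object with "rotation": the turn, a rotation vector about the world's x, y, z in degrees, a list of three; "travel": the shift along the world's x, y, z in mm, a list of three; "jaw": the gripper command: -1 is shut, 1 is fully open, values between are in proportion. In form: [{"rotation": [rx, ry, rz], "travel": [x, y, z], "jaw": jaw}, ...]. A call has 1 to 8 rows; each row shifts and turns the commanded pose from where the row before left it; what a row does not reach is not made up. A row lasts 1/8 s, in which the tool goes at most 62.5 mm and 10.7 degrees, less where a joint would pass 70% of its speed; a pose out of reach is approached as far as the arm can. A call with a gripper value outside its range is refused whole. The fingers move at their own pace and stop on an object; FORCE is the grip in N (left out, the last holds). Time passes only in rows, so rows that do not move let the fingers close. It gives the time, the measured TCP pose, the force and the opening at its end, in the units of the state.
- bot.get_obs(): the state, without advancing time (a new reading comes with each control period).
- bot.camera(name): name is "side" or "top"; returns the picture (384x512x3 uint8, red, green, blue); there is no depth.
- bot.camera_params(name): a dict with "K" (3x3 intrinsics, pixels), "view" (4x4, takes a point from world to camera coordinates). Camera axes: x right, y up, looking along -z (the intrinsics and any distortion apply to the point x, -y, -z); pixel columns grow to the right and rows downward; lengths in m; the calibration is good to about 2 mm. A picture is of the moment at which its call begins. camera_params takes no time and is no camera call.
- bot.job_done(): hands the job in, once; it reports no verdict.
Trained networks look in the newest picture that a camera, given by its name, has taken for a name from the list of things; names that differ only in an ending like _2 or _b are one class to them, and where a whole thing is asked for, a point or a joint stands for the part that bears it (a point fixed in the world has none). Each returns a list of dicts, best first, with "score" (0 to 1); they miss things now and then, are a little off and sometimes report something else, mostly with a low value. They report only what shows in the picture. A call takes as long as a camera call.
- bot.recognise(camera, thing): "xy" ([column, row] in pixels, amid what is visible of it).
- bot.trace(camera, thing): "mask" (384x512 bool, what is visible of it) and "xy" ([column, row] in pixels, amid what is visible of it).
The state is a dict: "time": time; "q": joint angles; "qd": joint speeds; "joint_efforts": joint torques, N m; "ee_pos": TCP position; "tcp_rot": TCP orientation; "wrist_force": force on the tool from outside, world axes, zero at the start; "torque": the same for the moment, N m; "opening": finger opening in m.
Only numpy, scipy, OpenCV 4.12 (cv2) and the standard library are available. Lean on these libraries where they do the work, as an engineer would, in place of code of your own. Each camera call takes 0.05 s, during which the arm holds its last target.

## Working session

There is one attempt and no reset: what is moved stays moved. The work goes in short steps, Python scripts to look and compute and a shell command to move; the robot and the scene stay as the last step left them, time stands still between calls to the robot, and variables do not carry over. Pictures are saved under pics/ and viewed, and the job is handed in when it is done.

```bash
ls; mkdir -p pics; python3 - <<'E'
from workcell import bot
import cv2
o=bot.get_obs()
for k in o: print(k,o[k])
for c in("side","top"):
    cv2.imwrite(f"pics/{c}0.png",cv2.cvtColor(bot.camera(c),cv2.COLOR_RGB2BGR)); p=bot.camera_params(c); print(c,p)
E
```

```text
pics
time 0.0
q [6.46884923e+01 5.01198935e+00 1.00337926e+01 9.51004390e+01
 5.97949224e-04 8.99997649e+01]
qd [-0.05832895 -0.06824953  0.01259708  0.03347003  0.08858671  0.09448851]
joint_efforts [ 3.21927128e-04 -5.20387459e+01  4.64804971e+01  1.63634797e-02
  8.87413398e-05 -1.70074480e-05]
ee_pos [0.23504185 0.49698346 0.23056862]
tcp_rot [-8.99994017e+01  7.86357868e-02  6.46887274e+01]
wrist_force [-0.03027023  0.68573451  0.182266  ]
torque [-0.05080467  0.03324632  0.02424292]
opening 0.08538977465153434
side {'K': array([[422.89696889,   0.        , 258.09511122],
       [  0.        , 422.89696889, 190.93293249],
       [  0.        ,   0.        ,   1.        ]]), 'view': array([[-0.92279617, -0.38515182, -0.01026213,  0.4881033 ],
       [ 0.28743492, -0.7059216 ,  0.64734524, -0.32315603],
       [-0.25657046,  0.59441801,  0.76212783, -1.54146492],
       [ 0.        ,  0.        ,  0.        ,  1.        ]])}
top {'K': array([[359.50936622,   0.        , 249.57701713],
       [  0.        , 359.50936622, 183.05817931],
       [  0.        ,   0.        ,   1.        ]]), 'view': array([[ 0.01321485, -0.99989284, -0.00629909, -0.05128418],
       [ 0.99598432,  0.01260481,  0.08863611, -0.60543839],
       [-0.08854722, -0.00744511,  0.99604416, -1.3153353 ],
       [ 0.        ,  0.        ,  0.        ,  1.        ]])}
```

View pics/side0.png

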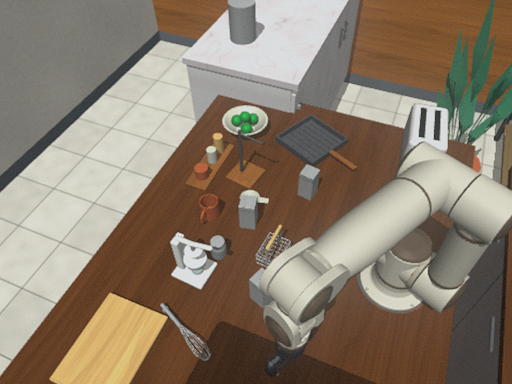

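View pics/top0.png

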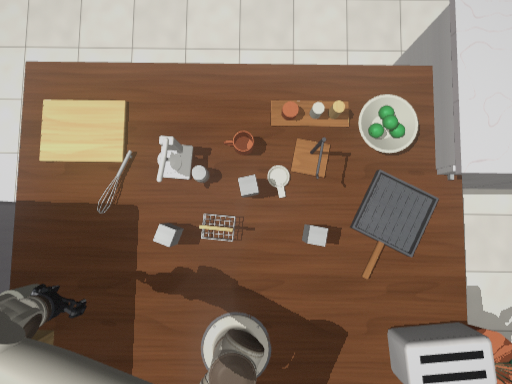

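```bash
cat > h.py <<'E'
from workcell import bot
import numpy as np, cv2
def par(c):
    p=bot.camera_params(c); return np.array(p['K']),np.array(p['view'])
def ray(c,uv):
    K,V=par(c); R=V[:3,:3]; t=V[:3,3]
    d=np.linalg.inv(K)@np.array([uv[0],uv[1],1.]); d=np.array([d[0],-d[1],-d[2]])
    C=-R.T@t; D=R.T@d; return C,D/np.linalg.norm(D)
def plane(c,uv,z):
    C,D=ray(c,uv); return C+D*(z-C[2])/D[2]
def proj(c,P):
    K,V=par(c); P=np.atleast_2d(P); q=P@V[:3,:3].T+V[:3,3]; q=q*[1,-1,-1]; r=q@K.T; return r[:,:2]/r[:,2:]
def tri(a,b):
    C1,D1=ray('side',a); C2,D2=ray('top',b)
    s=np.linalg.lstsq(np.stack([D1,-D2],1),C2-C1,rcond=None)[0]
    p,q=C1+s[0]*D1,C2+s[1]*D2; return (p+q)/2,np.linalg.norm(p-q)
def shot(c,name):
    im=bot.camera(c); cv2.imwrite(f"pics/{name}.png",cv2.cvtColor(im,cv2.COLOR_RGB2BGR)); return im
def crop(im,x0,y0,x1,y1,name,s):
    cv2.imwrite(f"pics/{name}.png",cv2.cvtColor(cv2.resize(im[y0:y1,x0:x1],None,fx=s,fy=s,interpolation=cv2.INTER_CUBIC),cv2.COLOR_RGB2BGR))
E
python3 - <<'E'
from h import *
im=bot.camera('top'); im2=bot.camera('side')
crop(im,140,120,350,270,'tcrop',3.8)
crop(im2,150,80,340,310,'scrop',2.6)
for n in ['tin_left','tin_middle','tin_right','basket','basket_bail','hook_stand','hook_seat']:
    for c in('top','side'):
        for r in bot.trace(c,n)[:2]:
            m=r['mask']; cn=max(cv2.findContours(m.astype(np.uint8),0,1)[0],key=cv2.contourArea) if m.any() else None
            print(n,c,round(r['score'],2),np.round(r['xy'],1),m.sum(), cv2.minAreaRect(cn) if cn is not None else '')
E
```

```text
tin_left top 0.82 [168.7 233.5] 488 ((167.06036376953125, 235.02586364746094), (24.029081344604492, 22.5847110748291), 23.198591232299805)
tin_left side 0.75 [255.4 292.3] 466 ((258.30169677734375, 287.3927307128906), (38.84976577758789, 20.179086685180664), 76.4295654296875)
tin_left side 0.4 [267.9 243.5] 516 ((273.6226501464844, 246.8207550048828), (21.68461799621582, 42.14064407348633), 42.51044845581055)
tin_middle top 0.62 [249.1 188. ] 347 ((247.88238525390625, 186.0294189453125), (20.372989654541016, 17.705097198486328), 75.96376037597656)
tin_middle top 0.31 [168.3 235.2] 503 ((167.35000610351562, 234.9500274658203), (25.298219680786133, 21.81971549987793), 18.434947967529297)
tin_middle side 0.63 [247.5 209.2] 587 ((248.0, 211.0), (34.0, 18.0), 90.0)
tin_middle side 0.42 [217.1 247.7] 308 ((218.7254180908203, 246.47952270507812), (23.35822105407715, 14.757325172424316), 84.80557250976562)
tin_right top 0.68 [312.1 234.8] 466 ((313.9422912597656, 235.28848266601562), (25.102861404418945, 19.415494918823242), 11.309932708740234)
tin_right side 0.97 [307.2 184.5] 506 ((308.288
[... 868 characters left out ...]
8), (14.697440147399902, 40.48881530761719), 31.759479522705078)
hook_stand top 0.68 [307.  155.8] 1155 ((309.8018493652344, 156.1394500732422), (34.09689712524414, 38.6374397277832), 9.865806579589844)
hook_stand side 0.97 [246.  171.1] 645 ((246.3000030517578, 172.90000915527344), (30.85774040222168, 23.702322006225586), 26.56505012512207)
hook_stand side 0.46 [209.8 205.8] 465 ((208.5, 207.0), (26.0, 19.0), 90.0)
hook_seat top 0.91 [310.4 162.9] 1208 ((310.4310607910156, 155.98687744140625), (34.52218246459961, 40.79043960571289), 10.784297943115234)
hook_seat side 0.86 [245.2 171.7] 827 ((249.04229736328125, 160.01153564453125), (36.57331466674805, 53.14970779418945), 15.255120277404785)
```

View pics/tcrop.png

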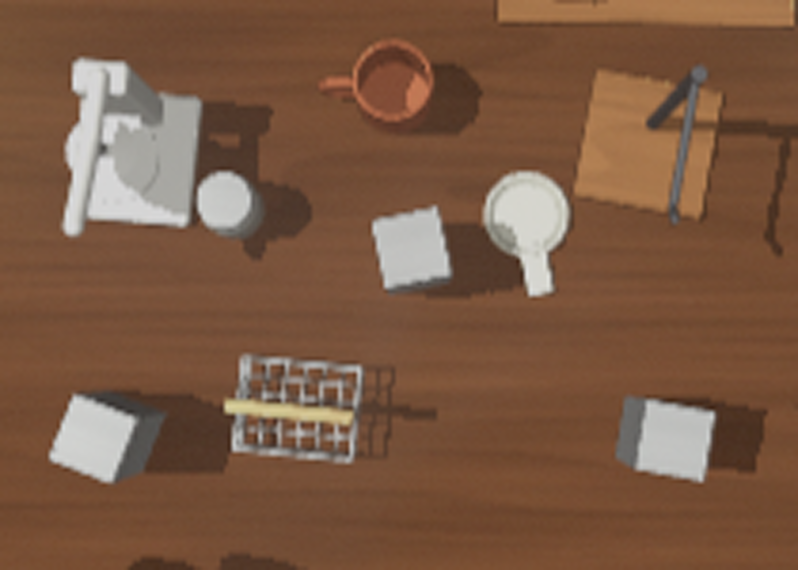

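View pics/scrop.png

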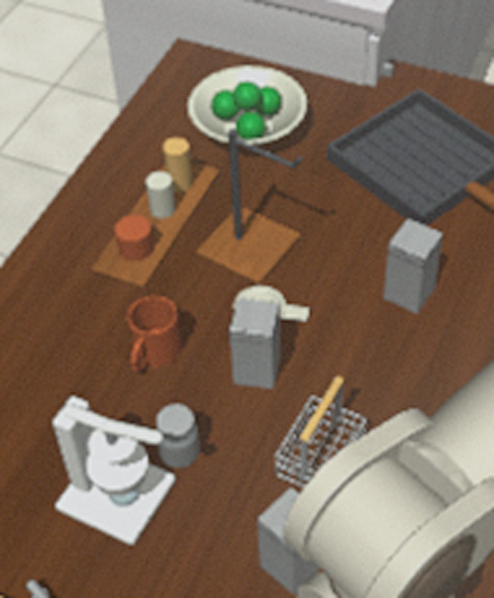

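```bash
python3 - <<'E'
from h import *
f=lambda x,y:((x+.5)/3.8-.5+140,(y+.5)/3.8-.5+120)
g=lambda x,y:((x+.5)/2.6-.5+150,(y+.5)/2.6-.5+80)
T={'L':[(75,393),(137,412),(112,482),(50,458)],'M':[(372,222),(437,207),(452,276),(388,291)],'R':[(642,398),(715,408),(703,481),(636,468)]}
for k,v in T.items():
    P=np.array([plane('top',f(*p),.135)[:2] for p in v])
    e=[np.linalg.norm(P[i]-P[(i+1)%4])*1e3 for i in range(4)]
    r=[np.degrees(np.arctan2(*(P[(i+1)%4]-P[i])[::-1])) for i in range(4)]
    print(k,P.mean(0),np.round(e),np.round(np.mod(r,90),1), np.linalg.norm(P.mean(0)))
B=np.array([plane('top',f(*p),.13) for p in [(225,406),(352,417)]]);print('bar',B,np.linalg.norm(B[1]-B[0]),B.mean(0), np.degrees(np.arctan2(*(B[0]-B[1])[:2][::-1])))
print('bar side',plane('side',g(305,436),.13),plane('side',g(338,381),.13))
Fo=np.array([plane('top',f(*p),.012) for p in [(598,69),(722,93),(703,219),(575,196)]]);print('foot',Fo.mean(0),[np.linalg.norm(Fo[i]-Fo[(i+1)%4]) for i in range(4)],[np.degrees(np.arctan2(*(Fo[(i+1)%4]-Fo[i])[:2][::-1]))%90 for i in range(4)])
print('post base',plane('top',f(653,124),.012),plane('side',g(238,238),.012))
pt=plane('top',f(699,73),.251);tip=plane('top',f(674,217),.259)
print('post top',pt,plane('side',g(233,133),.251),'tip',tip,plane('side',g(297,162),.259),tri(g(297,162),f(674,217)),tri(g(233,133),f(699,73)))
d=pt-tip;print(np.linalg.norm(d[:2]),np.degrees(np.arctan2(d[1],d[0])))
for n,p in dict(jar=(225,202),mug=(390,80),spoon=(527,212)).items(): print(n,plane('top',f(*p),.085 if n!='spoon' else .012))
print(proj('side',[[.5,0,0]]))
E
```

```text
L [0.41786086 0.24293964] [58. 65. 60. 61.] [74.  71.9 70.  70.7] 0.4833501461925731
M [ 0.58920799 -0.0393449 ] [60. 64. 59. 64.] [13.8 12.9 13.9 13.9] 0.5905201721653395
R [ 0.42267194 -0.27466883] [66. 65. 60. 62.] [83.  80.3 79.9 85. ] 0.5040779087037031
bar [[0.44601727 0.12686154 0.13      ]
 [0.43775333 0.01266458 0.13      ]] 0.11449557393767965 [0.4418853  0.06976306 0.13      ] 85.86097109419474
bar side [0.44265573 0.12216916 0.13      ] [0.43370427 0.02030333 0.13      ]
foot [ 0.70755242 -0.27335996  0.012     ] [np.float64(0.1262066644881034), np.float64(0.1286317576811398), np.float64(0.1289058310502082), np.float64(0.13061349232674052)] [np.float64(79.5299709225499), np.float64(81.2044433566484), np.float64(80.43329141904951), np.float64(80.001801316872)]
post base [ 0.72777697 -0.27691529  0.012     ] [ 0.72522013 -0.27570589  0.012     ]
post top [ 0.7282908  -0.27541148  0.251     ] [ 0.72285683 -0.27529613  0.251     ] tip [ 0.60761472 -0.25294928  0.259     ] [ 0.60337072 -0.24405483  0.259     ] (array([ 0.60840074, -0.25515778,  0.2476553 ]), np.float64(0.0009551011946783005)) (array([ 0.72623221, -0.27651461,  0.2493132 ]), np.float64(0.005034454042496329))
0.12274879466317049 -10.544155787877278
jar [0.63550088 0.13835549 0.085     ]
mug [ 0.75403779 -0.015464    0.085     ]
spoon [ 0.63770962 -0.15156346  0.012     ]
[[264.85873019 236.37926938]]
```

```bash
python3 -m jog '[{"rotation":[0,0,-8.6],"travel":[26,-49.6,0],"jaw":1},{"rotation":[0,0,-8.6],"travel":[26,-49.6,0],"jaw":1},{"rotation":[0,0,-8.6],"travel":[26,-49.6,0],"jaw":1},{"rotation":[0,0,-8.6],"travel":[26,-49.6,0],"jaw":1},{"rotation":[0,0,-8.6],"travel":[26,-49.6,0],"jaw":1},{"rotation":[0,0,-8.6],"travel":[26,-49.6,0],"jaw":1},{"rotation":[0,0,-8.6],"travel":[26,-49.6,0],"jaw":1},{"rotation":[0,0,-8.6],"travel":[26,-49.6,0],"jaw":1}]' 120; python3 - <<'E'
from h import *
a=shot('top','t1');b=shot('side','s1')
crop(a,140,120,350,270,'t1',3.8);crop(b,150,80,400,310,'s1',2.6)
print(bot.get_obs()['q'])
E
```

```text
time: 1.9
ee_pos: [0.4437, 0.0986, 0.2315]
tcp_rot: [-90.0, -0.0, -4.4]
wrist_force: [-0.5, 0.5, -0.2]
opening: 0.0855
[ 1.22710318e+01 -7.96102822e+00 -2.61180617e+00  9.53466317e+01
 -5.52083778e-02  1.06918428e+02]
```

View pics/s1.png

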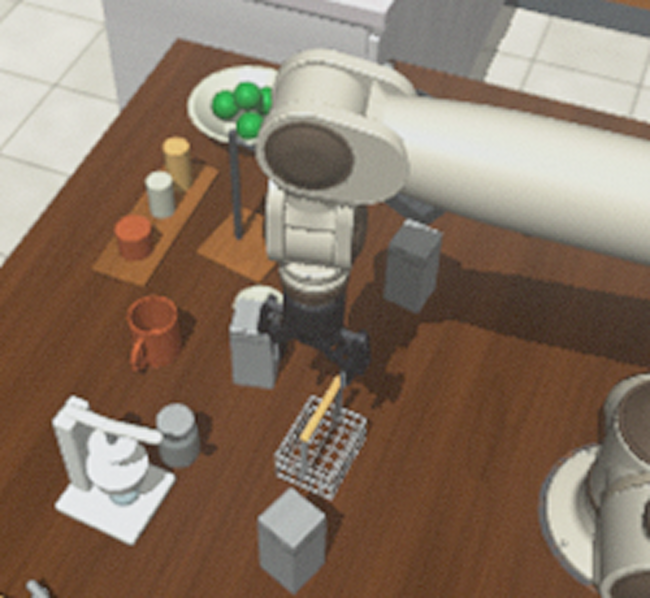

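View pics/t1.png

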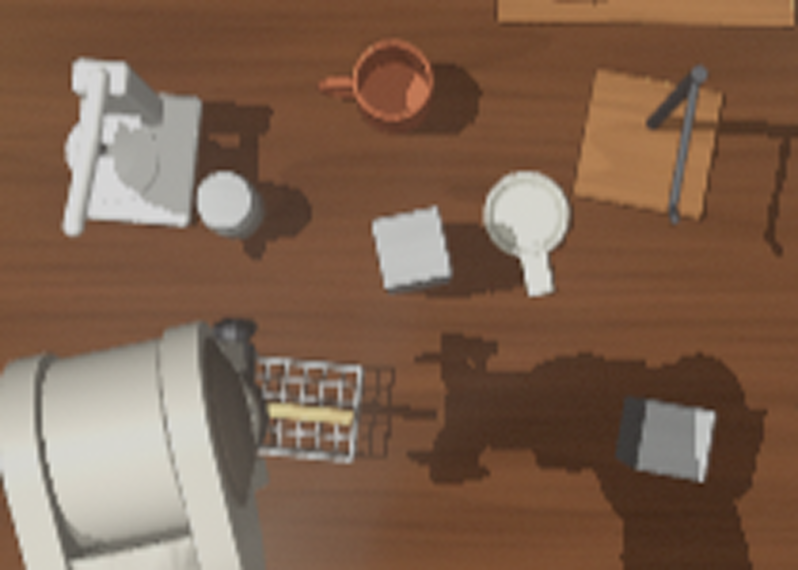

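```bash
python3 -m jog '[{"rotation":[0,0,0],"travel":[0,1,-30],"jaw":1},{"rotation":[0,0,0],"travel":[0,0,-35],"jaw":0.4},{"rotation":[0,0,0],"travel":[0,0,-35],"jaw":0.4},{"rotation":[0,0,0],"travel":[0,0,-25],"jaw":0.4},{"rotation":[0,0,0],"travel":[0,0,0],"jaw":-1},{"rotation":[0,0,0],"travel":[0,0,0],"jaw":-1},{"rotation":[0,0,0],"travel":[0,0,0],"jaw":-1},{"rotation":[0,0,0],"travel":[0,0,0],"jaw":-1}]' 120;python3 -m jog '[{"rotation":[0,0,0],"travel":[0,0,0],"jaw":-1},{"rotation":[0,0,0],"travel":[0,0,0],"jaw":-1}]'; python3 - <<'E'
from h import *
b=shot('side','s2')
crop(b,150,80,400,310,'s2',2.6)
E
```

```text
time: 3.0
ee_pos: [0.4437, 0.1016, 0.1078]
tcp_rot: [-90.0, -0.1, -4.1]
wrist_force: [-1.8, -0.3, 6.9]
opening: 0.0092
time: 3.25
ee_pos: [0.4437, 0.1016, 0.1079]
tcp_rot: [-90.0, -0.1, -4.1]
wrist_force: [-1.7, -0.4, 6.9]
opening: 0.0095
```

View pics/s2.png

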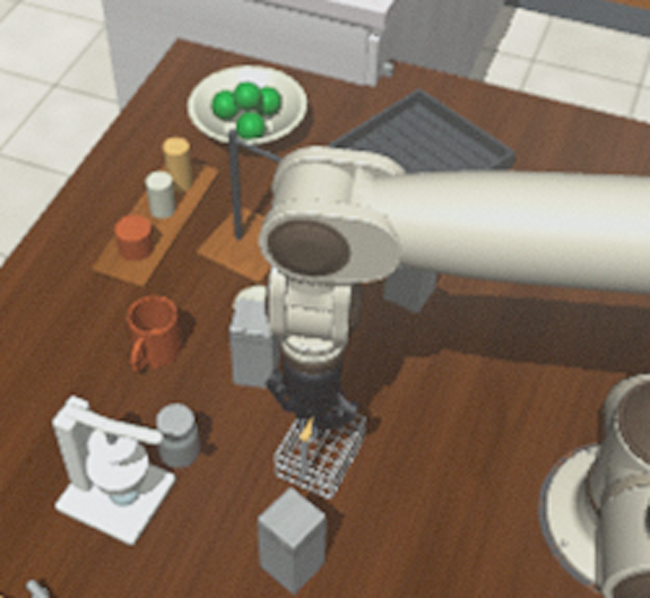

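```bash
python3 -m jog '[{"rotation":[0,0,0],"travel":[0,0,10],"jaw":-1},{"rotation":[0,0,0],"travel":[0,0,20],"jaw":-1},{"rotation":[0,0,0],"travel":[0,0,30],"jaw":-1},{"rotation":[0,0,0],"travel":[0,0,30],"jaw":-1},{"rotation":[0,0,0],"travel":[0,0,30],"jaw":-1},{"rotation":[0,0,0],"travel":[0,0,25],"jaw":-1},{"rotation":[0,0,0],"travel":[0,0,10],"jaw":-1},{"rotation":[0,0,0],"travel":[0,0,0],"jaw":-1}]' 120; python3 - <<'E'
from h import *
b=shot('side','s3')
crop(b,150,80,400,310,'s3',2.6)
b=shot('top','t3')
crop(b,140,120,350,270,'t3',3.8)
E
```

```text
time: 4.3
ee_pos: [0.4434, 0.1014, 0.2616]
tcp_rot: [-90.0, -0.0, -4.1]
wrist_force: [0.0, 0.2, -1.5]
opening: 0.0092
```

View pics/s3.png

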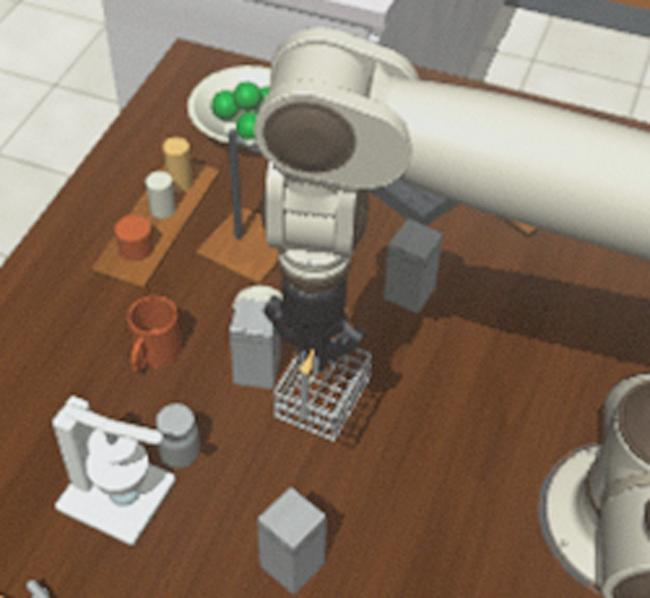

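View pics/t3.png

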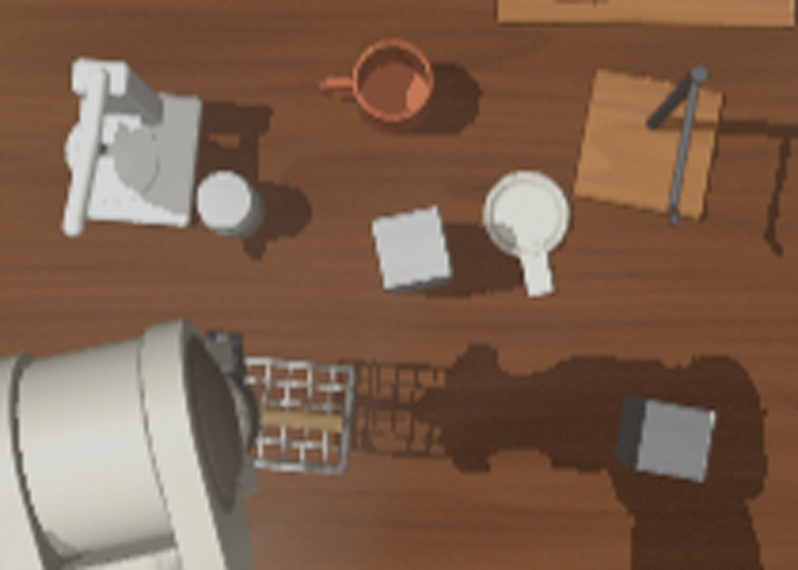

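```bash
python3 - <<'E'
from h import *
f=lambda x,y:((x+.5)/3.8-.5+140,(y+.5)/3.8-.5+120)
g=lambda x,y:((x+.5)/2.6-.5+150,(y+.5)/2.6-.5+80)
for z in(.27,.28,.285):print(plane('top',f(343,425),z),plane('side',g(303,373),z))
# rim -y corners top & side : top (355,367) far +x -y corner ; side (371,352)?
print(tri(g(370,352),f(354,367)), tri(g(341,412),f(246,470)))
# predicted level basket
yaw=np.radians(-4.1);R=np.array([[np.cos(yaw),-np.sin(yaw)],[np.sin(yaw),np.cos(yaw)]])
c=np.array([.4434,.1014])-R@[0,.0316]
for sx,sy,z in[(45,-58,.2105),(-45,-58,.2105),(45,58,.2105),(-45,58,.2105),(0,-58,.2855),(0,58,.2855)]:
    P=np.r_[c+R@np.array([sx,sy])/1e3,z]; t=proj('top',P)[0];s=proj('side',P)[0]
    print(sx,sy,P.round(3),((t[0]-140)*3.8,(t[1]-120)*3.8),((s[0]-150)*2.6,(s[1]-80)*2.6))
E
```

```text
[0.43696438 0.01220215 0.27      ] [0.44687057 0.12057395 0.27      ]
[0.43742393 0.01160184 0.28      ] [0.444198   0.12732618 0.28      ]
[0.43765371 0.01130168 0.285     ] [0.44286172 0.1307023  0.285     ]
(array([ 0.44146586, -0.00178399,  0.17378514]), np.float64(0.0851706405163272)) (array([0.39695379, 0.10081007, 0.18388269]), np.float64(0.006865684137029999))
45 -58 [0.482 0.009 0.21 ] (np.float64(350.90162356737153), np.float64(366.5817363264847)) (np.float64(308.8197699566594), np.float64(328.4648710896362))
-45 -58 [0.392 0.015 0.21 ] (np.float64(341.31995925863555), np.float64(474.46178100534235)) (np.float64(369.32938587834116), np.float64(351.8531536463901))
45 58 [0.49  0.125 0.21 ] (np.float64(213.68840400196018), np.float64(354.86013532675554)) (np.float64(270.0401533089569), np.float64(391.177777589848))
-45 58 [0.4   0.131 0.21 ] (np.float64(203.1708967328628), np.float64(462.5083544130309)) (np.float64(332.6774289891017), np.float64(416.8727739022498))
0 -58 [0.437 0.012 0.286] (np.float64(340.617195007333), np.float64(424.4657870291674)) (np.float64(340.519288795049), np.float64(304.7575634113669))
0 58 [0.445 0.128 0.286] (np.float64(193.34565555612716), np.float64(411.79741317005494)) (np.float64(301.2810975053546), np.float64(369.560284784452))
```

```bash
python3 -m jog '[{"rotation":[0,0,-0.6],"travel":[8,-25,0],"jaw":-1},{"rotation":[0,0,-0.8],"travel":[12,-44,0],"jaw":-1},{"rotation":[0,0,-0.8],"travel":[12,-44,0],"jaw":-1},{"rotation":[0,0,-0.8],"travel":[12,-44,0],"jaw":-1},{"rotation":[0,0,-0.8],"travel":[12,-44,0],"jaw":-1},{"rotation":[0,0,-0.8],"travel":[12,-44,0],"jaw":-1},{"rotation":[0,0,-0.8],"travel":[12,-44,0],"jaw":-1},{"rotation":[0,0,-0.8],"travel":[10,-22,0],"jaw":-1}]' 120; python3 -m jog '[{"rotation":[0,0,0],"travel":[0,0,0],"jaw":-1},{"rotation":[0,0,0],"travel":[0,0,0],"jaw":-1}]';python3 - <<'E'
from h import *
b=shot('side','s3')
crop(b,150,60,350,260,'s4',3)
b=shot('top','t4')
crop(b,240,100,400,250,'t4',4)
E
```

```text
time: 5.4
ee_pos: [0.533, -0.2116, 0.2596]
tcp_rot: [-90.0, 0.1, -10.4]
wrist_force: [-0.5, 0.6, -1.7]
opening: 0.0092
time: 5.65
ee_pos: [0.5328, -0.2091, 0.2605]
tcp_rot: [-90.0, 0.1, -10.3]
wrist_force: [0.6, 0.7, -2.9]
opening: 0.0097
```

View pics/s4.png

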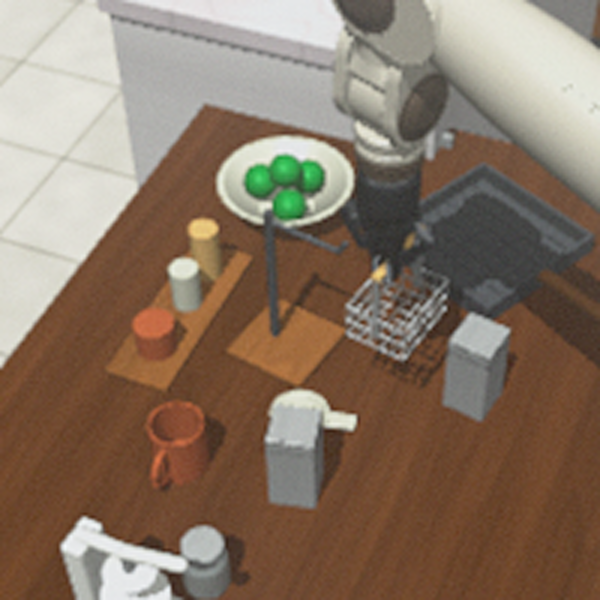

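View pics/t4.png

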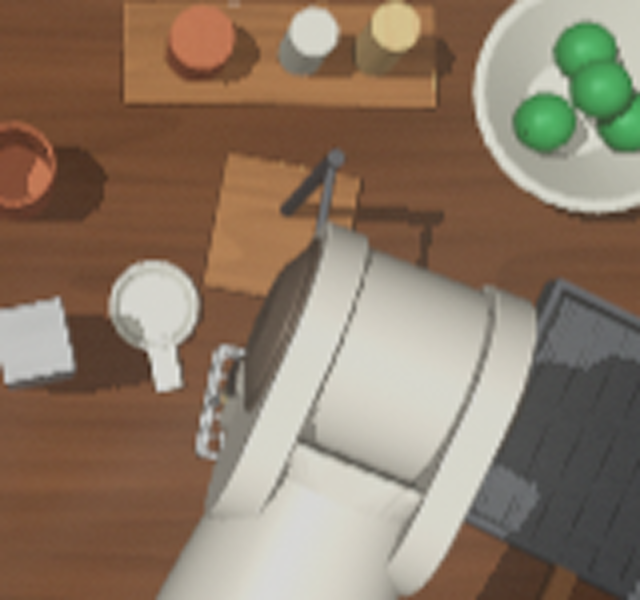

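```bash
python3 -m jog '[{"rotation":[0,0,0],"travel":[10,-1.8,2],"jaw":-1},{"rotation":[0,0,0],"travel":[20,-3.6,0],"jaw":-1},{"rotation":[0,0,0],"travel":[20,-3.6,0],"jaw":-1},{"rotation":[0,0,0],"travel":[20,-3.6,0],"jaw":-1},{"rotation":[0,0,0],"travel":[20,-3.6,0],"jaw":-1},{"rotation":[0,0,0],"travel":[20,-3.6,0],"jaw":-1},{"rotation":[0,0,0],"travel":[16,-2.9,0],"jaw":-1},{"rotation":[0,0,0],"travel":[0,0,0],"jaw":-1}]' 120; python3 - <<'E'
from h import *
b=shot('side','s5')
crop(b,180,80,330,220,'s5',5)
E
```

```text
time: 6.75
ee_pos: [0.6602, -0.2319, 0.2621]
tcp_rot: [-90.0, 0.1, -10.3]
wrist_force: [-0.4, 0.2, -2.1]
opening: 0.0094
```

View pics/s5.png

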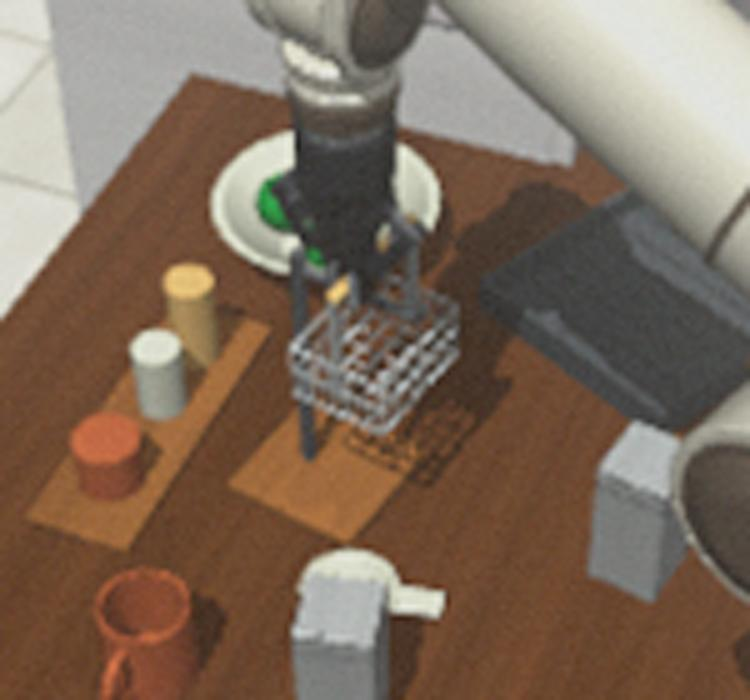

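```bash
python3 -m jog '[{"rotation":[0,0,0],"travel":[0,0,-8],"jaw":-1},{"rotation":[0,0,0],"travel":[0,0,-10],"jaw":-1},{"rotation":[0,0,0],"travel":[0,0,-10],"jaw":-1},{"rotation":[0,0,0],"travel":[0,0,-5],"jaw":-1},{"rotation":[0,0,0],"travel":[0,0,0],"jaw":-1}]'; for i in 1 2; do python3 -m jog '[{"rotation":[0,0,0],"travel":[0,0,-2],"jaw":-1},{"rotation":[0,0,0],"travel":[0,0,0],"jaw":-1}]'; done
```

```text
time: 7.42
ee_pos: [0.6589, -0.2323, 0.2298]
tcp_rot: [-90.0, 0.0, -10.3]
wrist_force: [-0.5, -0.2, -2.7]
opening: 0.0096
time: 7.68
ee_pos: [0.6592, -0.2323, 0.2284]
tcp_rot: [-90.0, -0.0, -10.3]
wrist_force: [-0.7, -0.0, -1.7]
opening: 0.0092
time: 7.92
ee_pos: [0.6593, -0.2324, 0.2267]
tcp_rot: [-90.0, -0.0, -10.3]
wrist_force: [0.3, 0.1, 0.5]
opening: 0.0096
```

```bash
python3 -m jog '[{"rotation":[0,0,0],"travel":[0,0,-1],"jaw":-1},{"rotation":[0,0,0],"travel":[0,0,0],"jaw":-1}]'; python3 -m jog '[{"rotation":[0,0,0],"travel":[0,0,0],"jaw":-0.65},{"rotation":[0,0,0],"travel":[0,0,0],"jaw":-0.5},{"rotation":[0,0,0],"travel":[0,0,0],"jaw":-0.3},{"rotation":[0,0,0],"travel":[0,0,0],"jaw":-0.1},{"rotation":[0,0,0],"travel":[0,0,0],"jaw":0}]'; python3 - <<'E'
from h import *
b=shot('side','s5')
crop(b,180,80,330,220,'s6',5)
E
```

```text
time: 8.18
ee_pos: [0.6593, -0.2323, 0.2263]
tcp_rot: [-90.0, -0.1, -10.3]
wrist_force: [-0.4, 1.0, 4.4]
opening: 0.0094
time: 8.8
ee_pos: [0.6592, -0.2323, 0.2252]
tcp_rot: [-90.0, 0.0, -10.3]
wrist_force: [0.3, -0.4, 0.5]
opening: 0.0426
```

View pics/s6.png

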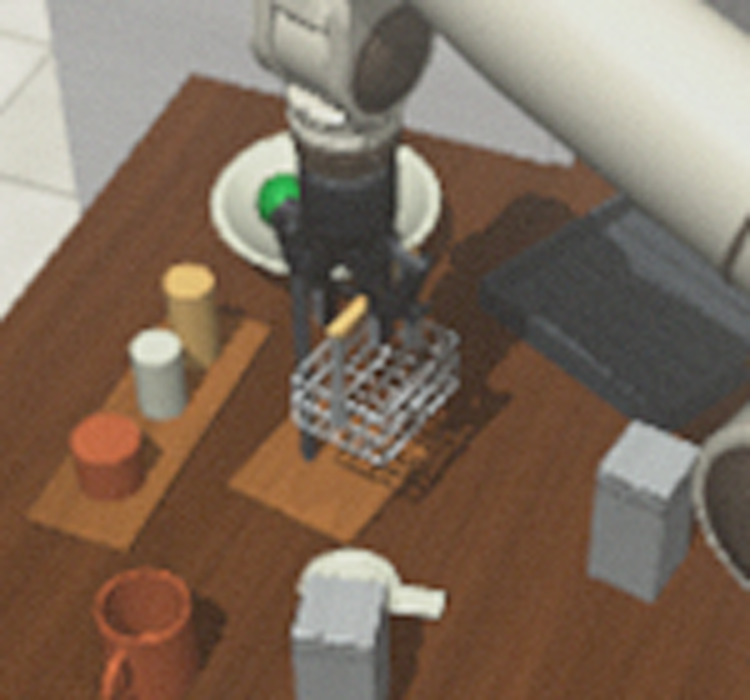

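```bash
python3 -m jog '[{"rotation":[0,0,0],"travel":[0,0,10],"jaw":0},{"rotation":[0,0,0],"travel":[0,0,20],"jaw":0},{"rotation":[0,0,0],"travel":[0,0,30],"jaw":0},{"rotation":[0,0,0],"travel":[0,0,30],"jaw":0},{"rotation":[0,0,0],"travel":[-10,30,0],"jaw":0},{"rotation":[0,0,0],"travel":[-20,40,0],"jaw":0},{"rotation":[0,0,0],"travel":[-30,40,0],"jaw":0.5},{"rotation":[0,0,0],"travel":[-30,40,0],"jaw":1}]'; python3 - <<'E'
from h import *
b=shot('side','s7')
crop(b,180,80,330,220,'s7',5)
b=shot('top','t7')
crop(b,140,100,350,270,'t7',3.8)
E
```

```text
time: 9.85
ee_pos: [0.5681, -0.0811, 0.316]
tcp_rot: [-90.0, -0.1, -10.3]
wrist_force: [0.5, -0.3, 1.0]
opening: 0.0776
```

View pics/s7.png

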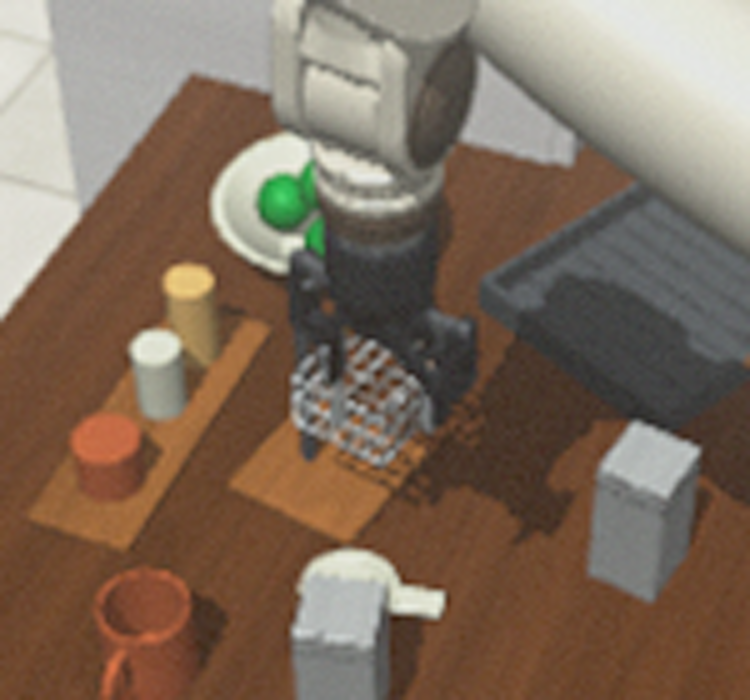

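View pics/t7.png

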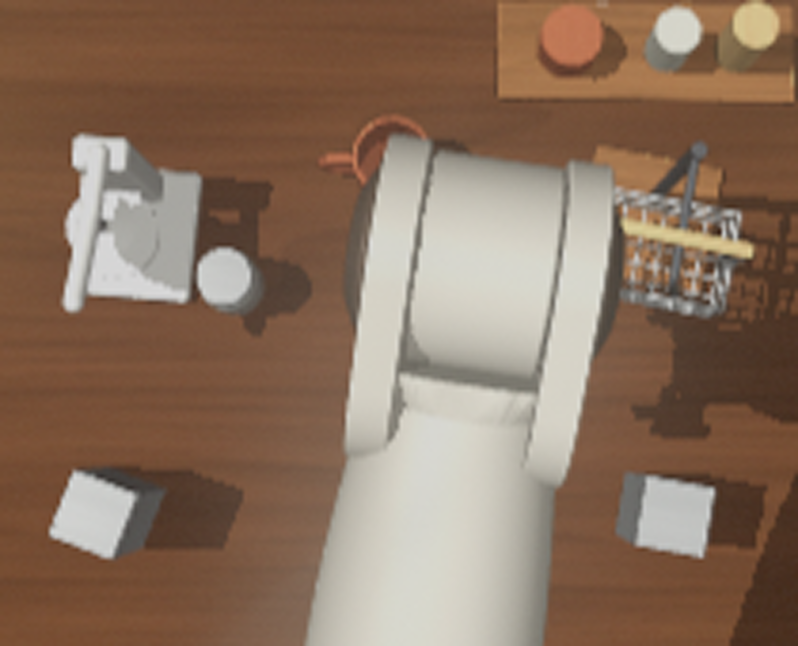

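```bash
python3 - <<'E'
from h import *
g=lambda x,y:((x+.5)/2.6-.5+150,(y+.5)/2.6-.5+80)
print([plane('side',g(*p),.135).round(4) for p in [(259,531),(293,491),(327,522),(294,559)]])
print(np.mean([plane('side',g(*p),.135) for p in [(259,531),(293,491),(327,522),(294,559)]],0))
h=lambda x,y:((x+.5)/5-.5+180,(y+.5)/5-.5+80)
for q in [[(600,465),(637,421),(700,455),(664,503)],[(303,575),(388,578),(380,645),(294,630)]]:
  print([plane('side',h(*p),.135).round(3) for p in q],np.mean([plane('side',h(*p),.135) for p in q],0))
E
python3 -m jog '[{"rotation":[0,0,-1],"travel":[-15,30,0],"jaw":1},{"rotation":[0,0,-1],"travel":[-20,42,-8],"jaw":1},{"rotation":[0,0,-1],"travel":[-20,42,-8],"jaw":1},{"rotation":[0,0,-1],"travel":[-20,42,-8],"jaw":1},{"rotation":[0,0,-1],"travel":[-20,42,-8],"jaw":1},{"rotation":[0,0,-1],"travel":[-20,42,-8],"jaw":1},{"rotation":[0,0,-1],"travel":[-20,42,-8],"jaw":1},{"rotation":[0,0,-1],"travel":[-15,42,-8],"jaw":1}]'; python3 -m jog '[{"rotation":[0,0,0],"travel":[0,0,-10],"jaw":1},{"rotation":[0,0,0],"travel":[0,0,0],"jaw":1}]'
```

```text
[array([0.4426, 0.2782, 0.135 ]), array([0.4246, 0.2089, 0.135 ]), array([0.3678, 0.2338, 0.135 ]), array([0.3872, 0.2969, 0.135 ])]
[0.40554746 0.25445077 0.135     ]
[array([ 0.452, -0.255,  0.135]), array([ 0.44 , -0.313,  0.135]), array([ 0.381, -0.295,  0.135]), array([ 0.392, -0.235,  0.135])] [ 0.41631314 -0.2743731   0.135     ]
[array([ 0.627, -0.059,  0.135]), array([ 0.565, -0.081,  0.135]), array([ 0.545, -0.018,  0.135]), array([ 0.611, -0.007,  0.135])] [ 0.58693601 -0.04099136  0.135     ]
time: 10.95
ee_pos: [0.4189, 0.2429, 0.2602]
tcp_rot: [-89.9, -0.1, -18.4]
wrist_force: [1.2, -0.0, 0.6]
opening: 0.085
time: 11.2
ee_pos: [0.4193, 0.2414, 0.2491]
tcp_rot: [-90.0, 0.0, -18.3]
wrist_force: [0.1, -0.4, 0.6]
opening: 0.0855
```

```bash
python3 - <<'E'
from h import *
b=bot.camera('side'); S=5;x0,y0=190,200
im=cv2.cvtColor(cv2.resize(b[y0:y0+120,x0:x0+150],None,fx=S,fy=S,interpolation=cv2.INTER_CUBIC),cv2.COLOR_RGB2BGR)
raw=im.copy()
yaw=np.radians(-18.3);R=np.array([[np.cos(yaw),-np.sin(yaw)],[np.sin(yaw),np.cos(yaw)]])
for z in(0,.135):
    P=[np.r_[np.array([.4179,.2429])+R@np.array(s)*.031,z] for s in[(1,1),(1,-1),(-1,-1),(-1,1)]]
    p=((proj('side',np.array(P))-[x0,y0]+.5)*S).astype(int)
    cv2.polylines(im,[p.reshape(-1,1,2)],True,(0,0,255),1)
cv2.imwrite('pics/s8.png',im)
E
```

```text
(no output)
```

View pics/s8.png

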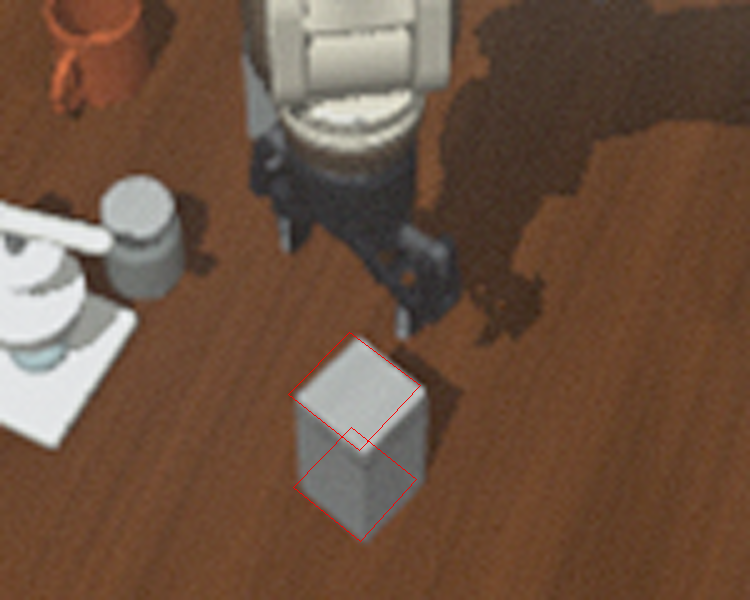

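```bash
python3 -m jog '[{"rotation":[0,0,0],"travel":[-2.5,1,-40],"jaw":1},{"rotation":[0,0,0],"travel":[0,0,-40],"jaw":1},{"rotation":[0,0,0],"travel":[0,0,-40],"jaw":1},{"rotation":[0,0,0],"travel":[0,0,-30],"jaw":1},{"rotation":[0,0,0],"travel":[0,0,-13],"jaw":1},{"rotation":[0,0,0],"travel":[0,0,0],"jaw":1}]';python3 -m jog '[{"rotation":[0,0,0],"travel":[0,0,0],"jaw":0},{"rotation":[0,0,0],"travel":[0,0,0],"jaw":-1},{"rotation":[0,0,0],"travel":[0,0,0],"jaw":-1},{"rotation":[0,0,0],"travel":[0,0,0],"jaw":-1},{"rotation":[0,0,0],"travel":[0,0,0],"jaw":-1}]' 70
```

```text
time: 12.0
ee_pos: [0.417, 0.2421, 0.0866]
tcp_rot: [-90.0, 0.0, -18.4]
wrist_force: [0.6, 0.3, 1.0]
opening: 0.0853
time: 12.62
ee_pos: [0.4169, 0.2432, 0.0882]
tcp_rot: [-89.9, -0.0, -18.3]
wrist_force: [-3.9, 0.2, 6.4]
opening: 0.0617
```

```bash
python3 -m jog '[{"rotation":[0,0,0],"travel":[0,0,5],"jaw":-1},{"rotation":[0,0,0],"travel":[0,0,15],"jaw":-1},{"rotation":[0,0,0],"travel":[0,0,15],"jaw":-1},{"rotation":[0,0,0],"travel":[0,0,5],"jaw":-1},{"rotation":[0,0,0],"travel":[0,0,0],"jaw":-1},{"rotation":[0,0,0],"travel":[0,0,0],"jaw":-1}]'; for i in 1 2 3 4 5 6 7 8; do python3 -m jog '[{"rotation":[0,0,0],"travel":[0,0,0],"jaw":-1}]' |tr '\n' ' '; done; python3 - <<'E'
from h import *
b=shot('side','s9'); crop(b,190,160,340,320,'s9',4)
E
```

```text
time: 13.38
ee_pos: [0.4165, 0.2426, 0.1258]
tcp_rot: [-90.0, 0.0, -18.3]
wrist_force: [-0.6, -0.0, -4.7]
opening: 0.0615
time: 13.5 ee_pos: [0.4164, 0.2425, 0.1258] tcp_rot: [-90.0, 0.0, -18.3] wrist_force: [-0.1, 0.1, -5.7] opening: 0.0616 time: 13.62 ee_pos: [0.4165, 0.2426, 0.126] tcp_rot: [-90.0, 0.0, -18.3] wrist_force: [0.3, 0.5, -5.9] opening: 0.0618 time: 13.75 ee_pos: [0.4166, 0.2426, 0.1262] tcp_rot: [-90.0, 0.0, -18.3] wrist_force: [0.3, -0.1, -5.0] opening: 0.0618 time: 13.88 ee_pos: [0.4166, 0.2427, 0.1262] tcp_rot: [-90.0, 0.0, -18.3] wrist_force: [-0.2, -0.5, -4.8] opening: 0.0613 time: 14.0 ee_pos: [0.4167, 0.2427, 0.1263] tcp_rot: [-90.0, 0.0, -18.3] wrist_force: [-0.3, -0.6, -5.5] opening: 0.0615 time: 14.12 ee_pos: [0.4167, 0.2427, 0.1263] tcp_rot: [-90.0, -0.0, -18.3] wrist_force: [0.4, 0.7, -5.1] opening: 0.0613 time: 14.25 ee_pos: [0.4167, 0.2427, 0.1263] tcp_rot: [-90.0, -0.0, -18.3] wrist_force: [0.3, -0.2, -5.4] opening: 0.0616 time: 14.38 ee_pos: [0.4167, 0.2427, 0.1263] tcp_rot: [-90.0, -0.0, -18.3] wrist_force: [-0.4, 0.6, -5.0] opening: 0.0616
```

View pics/s9.png

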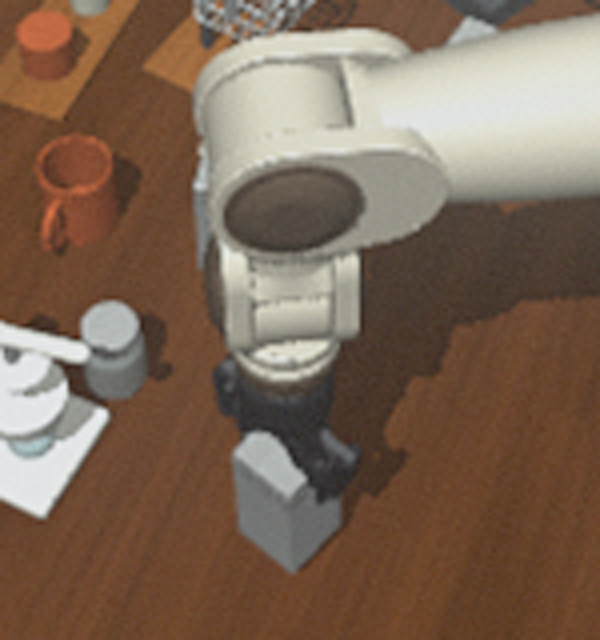

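```bash
python3 -m jog '[{"rotation":[0,0,0],"travel":[0,0,-15],"jaw":-1},{"rotation":[0,0,0],"travel":[0,0,-15],"jaw":-1},{"rotation":[0,0,0],"travel":[0,0,-5],"jaw":-1},{"rotation":[0,0,0],"travel":[0,0,-2],"jaw":-1},{"rotation":[0,0,0],"travel":[0,0,0],"jaw":-1}]'; python3 -m jog '[{"rotation":[0,0,0],"travel":[0,0,-1],"jaw":-1},{"rotation":[0,0,0],"travel":[0,0,0],"jaw":-1}]'; python3 -m jog '[{"rotation":[0,0,0],"travel":[0,0,-1],"jaw":-1},{"rotation":[0,0,0],"travel":[0,0,0],"jaw":-1}]'
```

```text
time: 15.05
ee_pos: [0.4167, 0.2427, 0.0894]
tcp_rot: [-90.0, -0.0, -18.3]
wrist_force: [-0.1, 0.4, -5.5]
opening: 0.0616
time: 15.3
ee_pos: [0.4168, 0.2427, 0.0885]
tcp_rot: [-90.0, -0.0, -18.3]
wrist_force: [-0.3, -0.6, -5.1]
opening: 0.0615
time: 15.55
ee_pos: [0.4168, 0.2429, 0.0883]
tcp_rot: [-89.9, -0.0, -18.3]
wrist_force: [-3.7, 0.0, 5.1]
opening: 0.0613
```

```bash
python3 -m jog '[{"rotation":[0,0,0],"travel":[0,0,0],"jaw":0.5},{"rotation":[0,0,0],"travel":[0,0,0],"jaw":1},{"rotation":[0,0,0],"travel":[0,0,0],"jaw":1},{"rotation":[0,0,0],"travel":[0,0,0],"jaw":1},{"rotation":[0,0,0],"travel":[0,0,20],"jaw":1},{"rotation":[0,0,0],"travel":[0,0,40],"jaw":1},{"rotation":[0,0,0],"travel":[0,0,50],"jaw":1},{"rotation":[0,0,0],"travel":[0,0,40],"jaw":1}]';python3 -m jog '[{"rotation":[0,0,4],"travel":[20,-34,5],"jaw":1},{"rotation":[0,0,4],"travel":[24,-40,5],"jaw":1},{"rotation":[0,0,4],"travel":[24,-40,0],"jaw":1},{"rotation":[0,0,4],"travel":[24,-40,0],"jaw":1},{"rotation":[0,0,4],"travel":[24,-40,0],"jaw":1},{"rotation":[0,0,4],"travel":[24,-40,0],"jaw":1},{"rotation":[0,0,4],"travel":[20,-34,0],"jaw":1},{"rotation":[0,0,4],"travel":[11,-15,0],"jaw":1}]'; python3 - <<'E'
from h import *
b=bot.camera('side'); S=5
def ov(x0,y0,c,yaw,n):
    im=cv2.cvtColor(cv2.resize(b[y0:y0+120,x0:x0+150],None,fx=S,fy=S,interpolation=cv2.INTER_CUBIC),cv2.COLOR_RGB2BGR)
    yaw=np.radians(yaw);R=np.array([[np.cos(yaw),-np.sin(yaw)],[np.sin(yaw),np.cos(yaw)]])
    for z in(0,.135):
        P=[np.r_[np.array(c)+R@np.array(s)*.031,z] for s in[(1,1),(1,-1),(-1,-1),(-1,1)]]
        p=((proj('side',np.array(P))-[x0,y0]+.5)*S).astype(int)
        cv2.polylines(im,[p.reshape(-1,1,2)],True,(0,0,255),1)
    cv2.imwrite(f'pics/{n}.png',im)
ov(190,130,(.5885,-.0398),13.7,'s10')
ov(190,200,(.4168,.2428),-18.3,'s10L')
print(bot.get_obs()['ee_pos'],bot.get_obs()['wrist_force'])
E
```

```text
time: 16.55
ee_pos: [0.4168, 0.2427, 0.2393]
tcp_rot: [-89.9, -0.1, -18.3]
wrist_force: [0.4, 0.6, -0.8]
opening: 0.0853
time: 17.55
ee_pos: [0.5884, -0.0423, 0.2468]
tcp_rot: [-90.0, 0.0, 13.7]
wrist_force: [0.6, 0.8, 0.2]
opening: 0.0854
[ 0.58909825 -0.04316976  0.24630428] [-0.61348036 -1.45964372 -0.65729204]
```

View pics/s10.png

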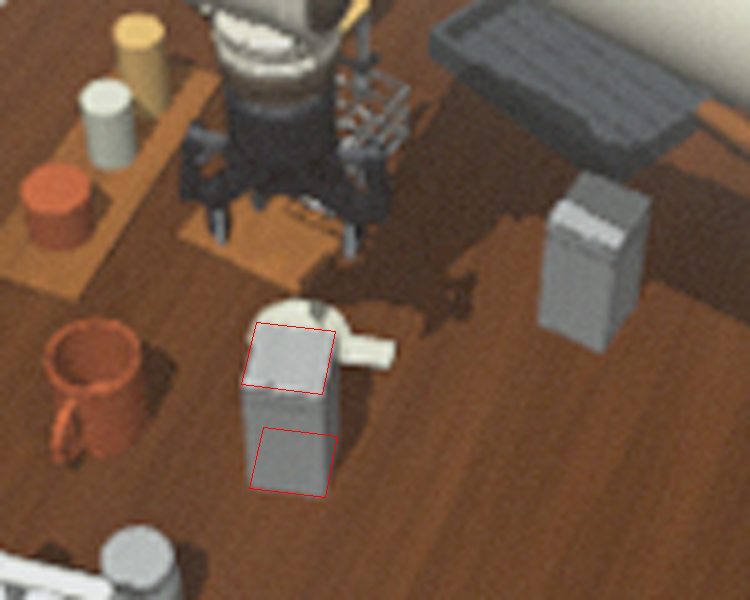

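View pics/s10L.png

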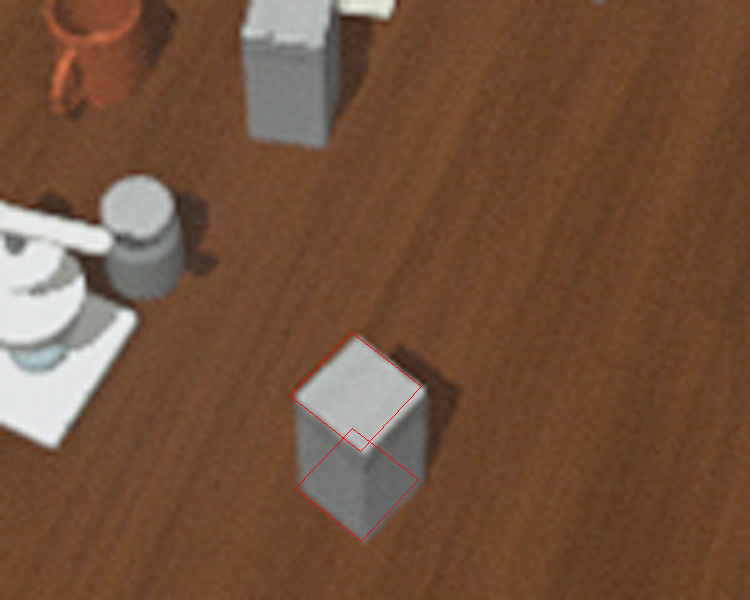

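```bash
python3 -m jog '[{"rotation":[0,0,0],"travel":[0,0,0],"jaw":1},{"rotation":[0,0,0],"travel":[0,0,0],"jaw":1}]'; python3 -m jog '[{"rotation":[0,0,0],"travel":[0,0,-40],"jaw":1},{"rotation":[0,0,0],"travel":[0,0,-40],"jaw":1},{"rotation":[0,0,0],"travel":[0,0,-40],"jaw":1},{"rotation":[0,0,0],"travel":[0,0,-28],"jaw":1},{"rotation":[0,0,0],"travel":[0,0,-13],"jaw":1},{"rotation":[0,0,0],"travel":[0,0,0],"jaw":1}]';python3 -m jog '[{"rotation":[0,0,0],"travel":[0,0,0],"jaw":0},{"rotation":[0,0,0],"travel":[0,0,0],"jaw":-1},{"rotation":[0,0,0],"travel":[0,0,0],"jaw":-1},{"rotation":[0,0,0],"travel":[0,0,0],"jaw":-1},{"rotation":[0,0,0],"travel":[0,0,0],"jaw":-1}]' 70
```

```text
time: 17.85
ee_pos: [0.5873, -0.0396, 0.2475]
tcp_rot: [-90.0, -0.0, 13.7]
wrist_force: [0.1, 0.7, -0.4]
opening: 0.0855
time: 18.6
ee_pos: [0.5873, -0.0398, 0.0862]
tcp_rot: [-90.0, 0.0, 13.7]
wrist_force: [-0.1, 0.1, 0.0]
opening: 0.0857
time: 19.23
ee_pos: [0.5888, -0.0403, 0.0882]
tcp_rot: [-90.0, -0.2, 13.7]
wrist_force: [1.2, 1.2, 7.4]
opening: 0.0615
```

```bash
python3 -m jog '[{"rotation":[0,0,0],"travel":[0,0,5],"jaw":-1},{"rotation":[0,0,0],"travel":[0,0,15],"jaw":-1},{"rotation":[0,0,0],"travel":[0,0,15],"jaw":-1},{"rotation":[0,0,0],"travel":[0,0,5],"jaw":-1},{"rotation":[0,0,0],"travel":[0,0,0],"jaw":-1},{"rotation":[0,0,0],"travel":[0,0,0],"jaw":-1}]'; for i in 1 2 3 4 5 6 7 8; do python3 -m jog '[{"rotation":[0,0,0],"travel":[0,0,0],"jaw":-1}]' |grep wrist|tr '\n' ' '; done; python3 - <<'E'
from h import *
b=shot('side','s11'); crop(b,190,80,340,240,'s11',4)
E
```

```text
time: 19.98
ee_pos: [0.5874, -0.0403, 0.1258]
tcp_rot: [-90.0, 0.0, 13.7]
wrist_force: [-0.8, 0.3, -1.4]
opening: 0.0611
wrist_force: [0.2, 0.2, -1.8] wrist_force: [0.5, -0.2, -2.2] wrist_force: [-0.3, 0.3, -1.0] wrist_force: [0.1, -1.0, -1.8] wrist_force: [0.2, 0.2, -1.7] wrist_force: [-0.4, 0.3, -1.7] wrist_force: [-0.4, -0.2, -1.3] wrist_force: [0.3, 0.0, -1.9]
```

View pics/s11.png

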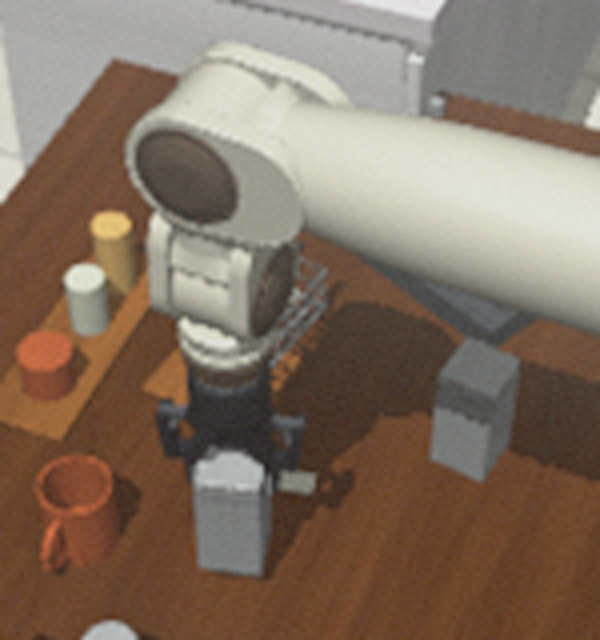

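```bash
python3 -m jog '[{"rotation":[0,0,0],"travel":[0,0,-15],"jaw":-1},{"rotation":[0,0,0],"travel":[0,0,-15],"jaw":-1},{"rotation":[0,0,0],"travel":[0,0,-5],"jaw":-1},{"rotation":[0,0,0],"travel":[0,0,-3],"jaw":-1},{"rotation":[0,0,0],"travel":[0,0,0],"jaw":-1}]'; python3 -m jog '[{"rotation":[0,0,0],"travel":[0,0,-1],"jaw":-1},{"rotation":[0,0,0],"travel":[0,0,0],"jaw":-1}]'
```

```text
time: 21.65
ee_pos: [0.5878, -0.0403, 0.0885]
tcp_rot: [-90.0, -0.0, 13.7]
wrist_force: [0.2, 0.8, -1.4]
opening: 0.0617
time: 21.9
ee_pos: [0.588, -0.0403, 0.0881]
tcp_rot: [-90.0, -0.1, 13.7]
wrist_force: [-0.7, -0.3, 4.6]
opening: 0.0615
```

```bash
python3 -m jog '[{"rotation":[0,0,0],"travel":[0,0,0],"jaw":0.5},{"rotation":[0,0,0],"travel":[0,0,0],"jaw":1},{"rotation":[0,0,0],"travel":[0,0,0],"jaw":1},{"rotation":[0,0,0],"travel":[0,0,0],"jaw":1},{"rotation":[0,0,0],"travel":[0,0,20],"jaw":1},{"rotation":[0,0,0],"travel":[0,0,40],"jaw":1},{"rotation":[0,0,0],"travel":[0,0,50],"jaw":1},{"rotation":[0,0,0],"travel":[0,0,40],"jaw":1}]';python3 -m jog '[{"rotation":[0,0,-3.2],"travel":[-25,-30,5],"jaw":1},{"rotation":[0,0,-3.2],"travel":[-27,-38,5],"jaw":1},{"rotation":[0,0,-3.2],"travel":[-27,-38,0],"jaw":1},{"rotation":[0,0,-3.2],"travel":[-27,-38,0],"jaw":1},{"rotation":[0,0,-3.2],"travel":[-27,-38,0],"jaw":1},{"rotation":[0,0,-3.2],"travel":[-22,-32,0],"jaw":1},{"rotation":[0,0,-3],"travel":[-12,-20,0],"jaw":1},{"rotation":[0,0,0],"travel":[0,0,0],"jaw":1}]'; python3 - <<'E'
from h import *
b=bot.camera('side'); S=5
def ov(x0,y0,c,yaw,n):
    im=cv2.cvtColor(cv2.resize(b[y0:y0+120,x0:x0+150],None,fx=S,fy=S,interpolation=cv2.INTER_CUBIC),cv2.COLOR_RGB2BGR)
    yaw=np.radians(yaw);R=np.array([[np.cos(yaw),-np.sin(yaw)],[np.sin(yaw),np.cos(yaw)]])
    for z in(0,.135):
        P=[np.r_[np.array(c)+R@np.array(s)*.031,z] for s in[(1,1),(1,-1),(-1,-1),(-1,1)]]
        p=((proj('side',np.array(P))-[x0,y0]+.5)*S).astype(int)
        cv2.polylines(im,[p.reshape(-1,1,2)],True,(0,0,255),1)
    cv2.imwrite(f'pics/{n}.png',im)
ov(210,110,(.4215,-.2745),-8.5,'s12')
E
```

```text
time: 22.9
ee_pos: [0.5877, -0.0403, 0.2394]
tcp_rot: [-90.0, -0.1, 13.7]
wrist_force: [0.8, -0.5, -0.4]
opening: 0.0856
time: 23.9
ee_pos: [0.4199, -0.2754, 0.2474]
tcp_rot: [-90.0, -0.0, -8.7]
wrist_force: [0.1, 0.0, -0.1]
opening: 0.0856
```

View pics/s12.png

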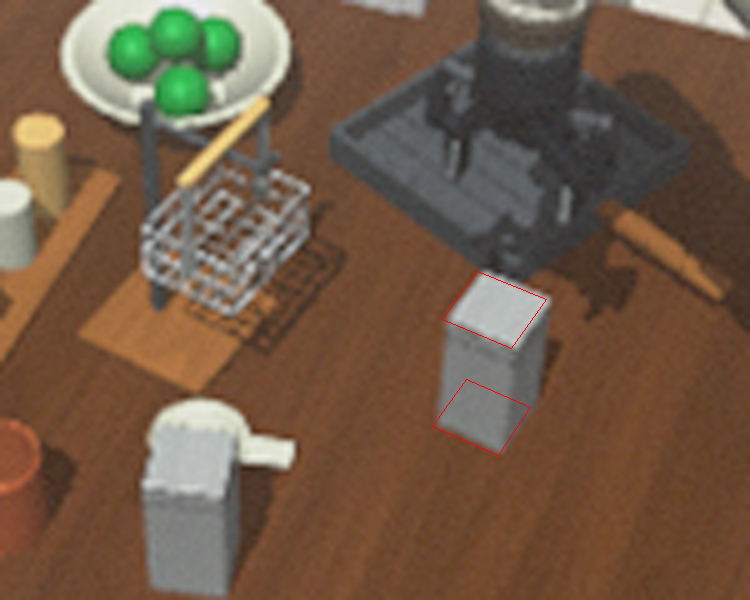

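Side view: the basket hangs level on the arm (bar ~(225,140) in the crop). The right tin fits the model, so I'm going down.

```bash
python3 -m jog '[{"rotation":[0,0,0],"travel":[0,1,-40],"jaw":1},{"rotation":[0,0,0],"travel":[0,0,-40],"jaw":1},{"rotation":[0,0,0],"travel":[0,0,-40],"jaw":1},{"rotation":[0,0,0],"travel":[0,0,-28],"jaw":1},{"rotation":[0,0,0],"travel":[0,0,-13],"jaw":1},{"rotation":[0,0,0],"travel":[0,0,0],"jaw":1}]';python3 -m jog '[{"rotation":[0,0,0],"travel":[0,0,0],"jaw":0},{"rotation":[0,0,0],"travel":[0,0,0],"jaw":-1},{"rotation":[0,0,0],"travel":[0,0,0],"jaw":-1},{"rotation":[0,0,0],"travel":[0,0,0],"jaw":-1},{"rotation":[0,0,0],"travel":[0,0,0],"jaw":-1}]' 70
python3 -m jog '[{"rotation":[0,0,0],"travel":[0,0,5],"jaw":-1},{"rotation":[0,0,0],"travel":[0,0,15],"jaw":-1},{"rotation":[0,0,0],"travel":[0,0,15],"jaw":-1},{"rotation":[0,0,0],"travel":[0,0,5],"jaw":-1},{"rotation":[0,0,0],"travel":[0,0,0],"jaw":-1},{"rotation":[0,0,0],"travel":[0,0,0],"jaw":-1}]'; for i in 1 2 3 4 5 6 7 8; do python3 -m jog '[{"rotation":[0,0,0],"travel":[0,0,0],"jaw":-1}]' |grep wrist|tr '\n' ' '; done; python3 - <<'E'
from h import *
b=shot('side','s13'); crop(b,190,80,340,240,'s13',4)
E
```

```text
time: 24.7
ee_pos: [0.4207, -0.2727, 0.0861]
tcp_rot: [-90.0, 0.0, -8.5]
wrist_force: [-0.4, 1.1, -0.7]
opening: 0.0854
time: 25.32
ee_pos: [0.4211, -0.2737, 0.088]
tcp_rot: [-90.1, -0.1, -8.5]
wrist_force: [-2.0, 1.4, 6.4]
opening: 0.0617
time: 26.08
ee_pos: [0.4205, -0.2732, 0.1258]
tcp_rot: [-90.0, 0.0, -8.5]
wrist_force: [-0.2, 0.2, -2.9]
opening: 0.0612
wrist_force: [0.0, 0.4, -1.9] wrist_force: [0.2, -0.2, -2.3] wrist_force: [-0.3, -0.8, -2.0] wrist_force: [-0.6, 0.4, -3.4] wrist_force: [-0.4, 0.3, -2.9] wrist_force: [0.3, 0.1, -3.5] wrist_force: [-0.8, 0.6, -2.8] wrist_force: [0.2, -0.4, -3.6]
```

View pics/s13.png

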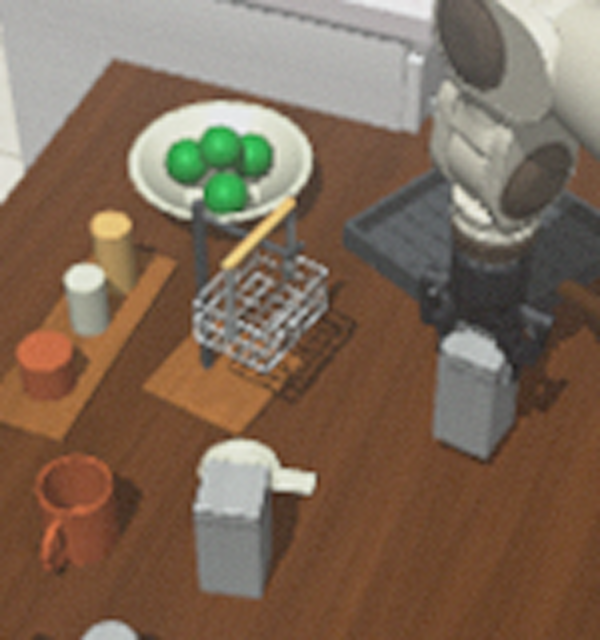

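```bash
python3 -m jog '[{"rotation":[0,0,0],"travel":[0,0,-15],"jaw":-1},{"rotation":[0,0,0],"travel":[0,0,-15],"jaw":-1},{"rotation":[0,0,0],"travel":[0,0,-5],"jaw":-1},{"rotation":[0,0,0],"travel":[0,0,-3],"jaw":-1},{"rotation":[0,0,0],"travel":[0,0,0],"jaw":-1}]'; python3 -m jog '[{"rotation":[0,0,0],"travel":[0,0,-1],"jaw":-1},{"rotation":[0,0,0],"travel":[0,0,0],"jaw":-1}]'
```

```text
time: 27.75
ee_pos: [0.4207, -0.2734, 0.0885]
tcp_rot: [-90.0, -0.0, -8.5]
wrist_force: [-0.2, 0.4, -2.4]
opening: 0.0613
time: 28.0
ee_pos: [0.4209, -0.2735, 0.088]
tcp_rot: [-90.0, -0.1, -8.5]
wrist_force: [-2.3, 1.6, 4.0]
opening: 0.0613
```

```bash
python3 -m jog '[{"rotation":[0,0,0],"travel":[0,0,0],"jaw":0.5},{"rotation":[0,0,0],"travel":[0,0,0],"jaw":1},{"rotation":[0,0,0],"travel":[0,0,0],"jaw":1},{"rotation":[0,0,0],"travel":[0,0,0],"jaw":1},{"rotation":[0,0,0],"travel":[0,0,20],"jaw":1},{"rotation":[0,0,0],"travel":[0,0,40],"jaw":1},{"rotation":[0,0,0],"travel":[0,0,50],"jaw":1},{"rotation":[0,0,0],"travel":[0,0,40],"jaw":1}]';python3 -m jog '[{"rotation":[0,0,-1],"travel":[0,20,5],"jaw":1},{"rotation":[0,0,-1],"travel":[0,40,5],"jaw":1},{"rotation":[0,0,-1],"travel":[0,40,0],"jaw":1},{"rotation":[0,0,-1],"travel":[0,40,0],"jaw":1},{"rotation":[0,0,-1],"travel":[0,40,0],"jaw":1},{"rotation":[0,0,-1],"travel":[0,40,0],"jaw":1},{"rotation":[0,0,-1],"travel":[0,40,0],"jaw":1},{"rotation":[0,0,-1],"travel":[0,40,0],"jaw":1}]';python3 -m jog '[{"rotation":[0,0,-1],"travel":[-1,40,0],"jaw":1},{"rotation":[0,0,-0.8],"travel":[-1,40,0],"jaw":1},{"rotation":[0,0,0],"travel":[-1,40,0],"jaw":1},{"rotation":[0,0,0],"travel":[-1,40,0],"jaw":1},{"rotation":[0,0,0],"travel":[0,36,0],"jaw":1},{"rotation":[0,0,0],"travel":[0,20,0],"jaw":1},{"rotation":[0,0,0],"travel":[0,0,0],"jaw":1},{"rotation":[0,0,0],"travel":[0,0,0],"jaw":1}]'; python3 - <<'E'
from h import *
b=shot('side','s14')
E
```

```text
time: 29.0
ee_pos: [0.4207, -0.2733, 0.2393]
tcp_rot: [-90.0, -0.1, -8.5]
wrist_force: [0.2, 0.2, -0.4]
opening: 0.0856
time: 30.0
ee_pos: [0.4205, 0.028, 0.2474]
tcp_rot: [-90.0, -0.0, -16.6]
wrist_force: [0.7, -0.1, -0.5]
opening: 0.0854
time: 31.0
ee_pos: [0.4167, 0.242, 0.2473]
tcp_rot: [-90.0, -0.0, -18.3]
wrist_force: [0.4, -0.1, -0.2]
opening: 0.0854
```

View pics/s14.png

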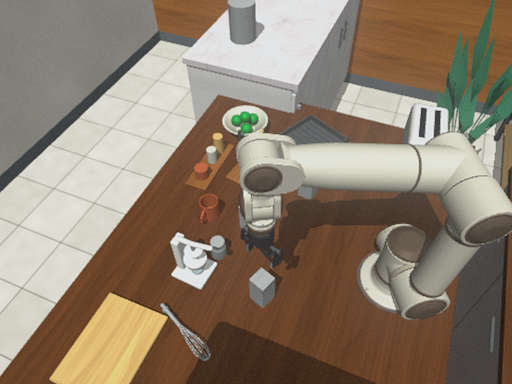

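Side view: the left tin stands upright at (262,287), with the gripper above it. Grip it and lift by 140 mm.

```bash
python3 -m jog '[{"rotation":[0,0,0],"travel":[0,0,-40],"jaw":1},{"rotation":[0,0,0],"travel":[0,0,-40],"jaw":1},{"rotation":[0,0,0],"travel":[0,0,-40],"jaw":1},{"rotation":[0,0,0],"travel":[0,0,-28],"jaw":1},{"rotation":[0,0,0],"travel":[0,0,-13],"jaw":1},{"rotation":[0,0,0],"travel":[0,0,0],"jaw":1}]';python3 -m jog '[{"rotation":[0,0,0],"travel":[0,0,0],"jaw":0},{"rotation":[0,0,0],"travel":[0,0,0],"jaw":-1},{"rotation":[0,0,0],"travel":[0,0,0],"jaw":-1},{"rotation":[0,0,0],"travel":[0,0,0],"jaw":-1},{"rotation":[0,0,0],"travel":[0,0,0],"jaw":-1}]' 80
python3 -m jog '[{"rotation":[0,0,0],"travel":[0,0,5],"jaw":-1},{"rotation":[0,0,0],"travel":[0,0,15],"jaw":-1},{"rotation":[0,0,0],"travel":[0,0,30],"jaw":-1},{"rotation":[0,0,0],"travel":[0,0,30],"jaw":-1},{"rotation":[0,0,0],"travel":[0,0,30],"jaw":-1},{"rotation":[0,0,0],"travel":[0,0,25],"jaw":-1},{"rotation":[0,0,0],"travel":[0,0,8],"jaw":-1},{"rotation":[0,0,0],"travel":[0,0,0],"jaw":-1}]'; for i in 1 2 3 4; do python3 -m jog '[{"rotation":[0,0,0],"travel":[0,0,0],"jaw":-1},{"rotation":[0,0,0],"travel":[0,0,0],"jaw":-1}]' |grep wrist|tr '\n' ' '; done; python3 - <<'E'
from h import *
b=shot('side','s15');b=shot('top','t15')
E
```

```text
time: 31.8
ee_pos: [0.4166, 0.2421, 0.0863]
tcp_rot: [-90.0, 0.0, -18.4]
wrist_force: [0.1, -0.4, 0.1]
opening: 0.0853
time: 32.42
ee_pos: [0.4169, 0.2432, 0.0881]
tcp_rot: [-89.9, -0.0, -18.3]
wrist_force: [-3.7, 0.0, 6.9]
opening: 0.0616
time: 33.42
ee_pos: [0.4168, 0.2428, 0.2294]
tcp_rot: [-90.0, -0.0, -18.3]
wrist_force: [-0.5, 0.3, -5.7]
opening: 0.0612
wrist_force: [-0.1, 0.3, -4.8] wrist_force: [-0.8, -0.2, -4.8] wrist_force: [0.4, 0.5, -4.9] wrist_force: [0.1, -0.4, -5.3]
```

View pics/s15.png

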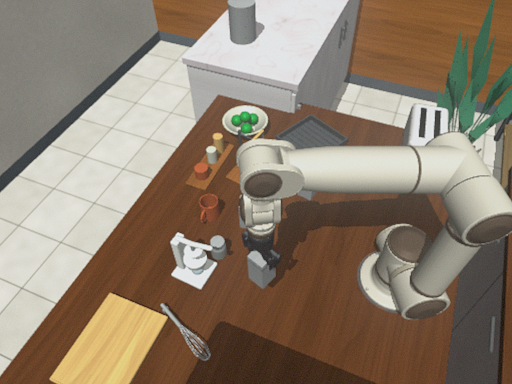

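View pics/t15.png

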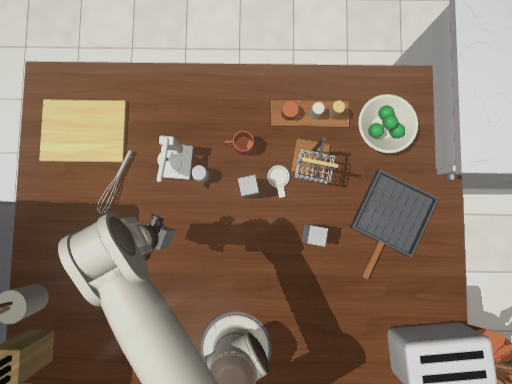

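Top view: the middle tin (249,186) and right tin (317,236) stand upright, and the basket hangs on the hook (317,165). The left tin is held about 140 mm up. Handing in.

```bash
python3 -c "
from workcell import bot
o=bot.get_obs();print(o['ee_pos'],o['qd'].round(2),o['opening']);bot.job_done()"
```

```text
[0.41665229 0.2426685  0.22926544] [ 0.08 -0.01 -0.03 -0.09 -0.02  0.01] 0.061108364441064295
the job is handed in; nothing more can be done
```

The job is handed in: the basket hangs on the hook, all three tins were hefted, and the arm finished holding up the left tin, the heaviest.

- **Basket:** hung by its bar near the hook seat and released. The last top picture shows it still hanging.
- **Weights at the wrist, hefted left to right:**

| Tin | Wrist force |
|---|---|
| Left | about 5.3 N |
| Middle | about 1.7 N |
| Right | about 2.8 N (single readings 1.9 to 3.6 N) |

- **At the end:** about 34 s had passed. The left tin was held upright and still, its foot about 14 cm above the counter, with a reading of about 5 N. The middle and right tins stood upright on the counter, and the jar, mug, whisk and spoon rest looked unmoved.

No last check failed. One early measurement disagreed: my hand-picked side-view corners put the left tin about 12 mm away in x and in y from the top view. Drawing the tin's outline over the side picture agreed with the top view, and the grasp bore that out. The judge's contact forces can't be read from here; I went by wrist force, jaw opening and pictures.

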